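# Nest the inverted pot lids on the trivet

## Task

Put the three domed steel pot lids away as one inverted stack on the round cork trivet: first the large lid, knob down, in the middle of the trivet, then the middle-sized lid knob down inside it, then the small lid knob down inside that, each set down gently, not dropped, level, centred and resting fully on the one below. The plain steel bowl is not a lid; leave it and everything else where it stands.

Things in the scene. Friction and masses are not known exactly. Their poses are not given: they have to be found in the camera images.
- lid_large_mid (a point): The large domed steel pot lid, lying inverted (knob down, open side up): 180 mm diameter over its rim, 78 mm from the flat underside of the knob to the top edge of the rim, about 0.17 kg. The point is on its axis half-way up, 39 mm above the knob's underside; z is the lid's axis, out of the open side (up when level).
- lid_large_rim (a point): Centre of the large lid's mouth, level with the top edge of the rim; axes as the lid. Round the mouth runs a dark silicone rim band, 8 mm thick and 16 mm tall, outer diameter 180 mm, parallel to the axis: pinch it from the open side, one finger inside and one outside. Below it the 4 mm dome narrows to a flat crown.
- lid_large_foot (a point): Centre of the flat underside of the large lid's black knob, on which it stands: a disc of 52 mm diameter on a 34 mm neck, 22 mm tall together.
- lid_large_floor (a point): Centre of the large lid's inner floor, flat, 84 mm across, 26 mm above the underside of its own knob, a screw head at its middle, where the knob of the next smaller lid is to stand; axes as the lid. Stacked so, each lid's rim stands 23 mm above the rim of the lid around it.
- lid_middle_mid (a point): The middle domed steel pot lid, lying inverted (knob down, open side up): 152 mm diameter over its rim, 75 mm from the flat underside of the knob to the top edge of the rim, about 0.13 kg. The point is on its axis half-way up, 37.5 mm above the knob's underside; z is the lid's axis, out of the open side (up when level).
- lid_middle_rim (a point): Centre of the middle lid's mouth, level with the top edge of the rim; axes as the lid. Round the mouth runs a dark silicone rim band, 8 mm thick and 16 mm tall, outer diameter 152 mm, parallel to the axis: pinch it from the open side, one finger inside and one outside. Below it the 4 mm dome narrows to a flat crown.
- lid_middle_foot (a point): Centre of the flat underside of the middle lid's black knob, on which it stands: a disc of 52 mm diameter on a 34 mm neck, 22 mm tall together.
- lid_middle_floor (a point): Centre of the middle lid's inner floor, flat, 76 mm across, 26 mm above the underside of its own knob, a screw head at its middle, where the knob of the next smaller lid is to stand; axes as the lid. Stacked so, each lid's rim stands 23 mm above the rim of the lid around it.
- lid_small_mid (a point): The small domed steel pot lid, lying inverted (knob down, open side up): 124 mm diameter over its rim, 72 mm from the flat underside of the knob to the top edge of the rim, about 0.1 kg. The point is on its axis half-way up, 36 mm above the knob's underside; z is the lid's axis, out of the open side (up when level).
- lid_small_rim (a point): Centre of the small lid's mouth, level with the top edge of the rim; axes as the lid. Round the mouth runs a dark silicone rim band, 8 mm thick and 16 mm tall, outer diameter 124 mm, parallel to the axis: pinch it from the open side, one finger inside and one outside. Below it the 4 mm dome narrows to a flat crown.
- lid_small_foot (a point): Centre of the flat underside of the small lid's black knob, on which it stands: a disc of 52 mm diameter on a 34 mm neck, 22 mm tall together.
- trivet_top (a point): Centre of the top of the round cork trivet (130 mm diameter, 16 mm thick, fixed to the worktop), where the stack is to stand; z up.
- board_seat (a point): Sloping wooden draining board, fixed, 150 x 150 mm, sloping 16 degrees (0.28 rad): this point is the middle of its upper face, 40 mm above the worktop. Its x axis points level, to the board's high edge (top about 61 mm up); the low edge is about 20 mm up. The middle lid starts on it, knob against a 12 mm high cross strip, so leaning with its open side towards the low edge.
- tumbler_mid (a point): Bystander, loose, to be left alone: drinking glass, 68 mm diameter, 125 mm tall, upright. The point is on its axis, half-way up.
- jar_mid (a point): Bystander, loose, to be left alone: glass jar with a screw cap, 76 mm diameter, 135 mm tall, upright. The point is on its axis, half-way up.
- sauce_mid (a point): Bystander, loose, to be left alone: sauce bottle, 62 mm diameter, 165 mm tall, upright. The point is on its axis, half-way up.
- mill_mid (a point): Bystander, loose, to be left alone: dark wooden pepper mill, 54 mm diameter, 190 mm tall, upright. The point is on its axis, half-way up.
- steel_bowl_mid (a point): Bystander, loose, to be left alone: plain steel bowl without knob, screw or silicone rim, not a lid, 136 mm diameter, 55 mm tall, upright. The point is on its axis, half-way up.
- rice_bowl_mid (a point): Bystander, loose, to be left alone: white rice bowl, 112 mm diameter, 58 mm tall, upright. The point is on its axis, half-way up.
- tin_mid (a point): Bystander, loose, to be left alone: food tin, 72 mm diameter, 90 mm tall, upright. The point is on its axis, half-way up.

How it is judged:
On the way, in this order (a step that is already met when the one before it is completed fails the run):
1. the large lid stands inverted on the trivet (horizontal distance between lid_large_foot and trivet_top below 0.02 m and z of lid_large_foot in the frame of trivet_top between -0.005 and 0.005 m and angle between lid_large_mid's own z axis and vertical below 0.1 rad and linear speed of lid_large below 0.02 m/s), for 0.2 s.
2. the middle lid stands inverted inside the large one (all of step 1 and horizontal distance between lid_middle_foot and lid_large_floor below 0.014 m and z of lid_middle_foot in the frame of lid_large_floor between -0.005 and 0.005 m and angle between lid_middle_mid's own z axis and vertical below 0.1 rad and linear speed of lid_middle below 0.02 m/s), for 0.2 s.
3. the small lid stands inverted inside the middle one (all of step 2 and horizontal distance between lid_small_foot and lid_middle_floor below 0.012 m and z of lid_small_foot in the frame of lid_middle_floor between -0.005 and 0.005 m and angle between lid_small_mid's own z axis and vertical below 0.1 rad and linear speed of lid_small below 0.02 m/s), for 0.2 s.
At the end, for the whole second after the job is handed in: All three lids at rest knob down and within 0.1 rad of level: the large on the trivet (knob within 20 mm of its centre), the middle on the large one's inner floor (within 14 mm), the small on the middle one's inner floor (within 12 mm); each knob within 5 mm of that face's height (all of step 3); the robot touches nothing.
It fails at once if a bystander (glass, jar, bottle, mill, tin or bowl) is moved by more than 30 mm (distance of any of tumbler_mid, jar_mid, sauce_mid, mill_mid, steel_bowl_mid, rice_bowl_mid, tin_mid from where it was at the start of the episode above 0.03 m).
It fails at once if a lid is dropped or flung: free of the fingers and faster than 0.5 m/s (a fall of about 13 mm) ((linear speed of lid_large above 0.5 m/s and contact force between lid_large and the fingers below 0.05 N) or (linear speed of lid_middle above 0.5 m/s and contact force between lid_middle and the fingers below 0.05 N) or (linear speed of lid_small above 0.5 m/s and contact force between lid_small and the fingers below 0.05 N)).
It also fails if it takes over 72 s, if anything falls off the work surface, if the arm or the gripper's body presses on something with over 40 N, if the wrist force passes 120 N, or if a joint passes its speed limit or range.

## Robot

A 7-joint arm with a two-finger parallel gripper is mounted at the origin on the work surface. World frame = base frame: x ahead of the robot, y to its left, z up, the work surface at z = 0. Lengths are in m, angles in rad, forces in N, time in s.
With the tool pointing down it reaches from about 0.35 to 0.9 m from the base axis. Payload 19.9 kg.
Tool frame: the origin (TCP) lies between the finger pads; the fingertips stand 19 mm ahead of it and the grasp point (between the pads) is the TCP; z points along the fingers, y is the line along which they close (so a half turn about z gives the same grasp; the last joint's range is limited). The gripper opens to 94 mm and grips with 3 to 60 N. Pads are 16 mm wide; open, the fingers measure 119 mm over their backs; the gripper's body (75 mm by 177 mm) begins 78 mm behind the grasp point.
Start: joints at [-1.145, 0.417, -0.01, 1.614, 0.005, 1.111, -0.053], TCP at [0.282, 0.558, 0.224] pointing down, gripper open.
Joint ranges: [-2.81, 2.81], [-0.39, 2.02], [-1.27, 1.25], [0.06, 2.57], [-1.19, 4.33], [0.19, 2], [-2.82, 2.82]. Speed limits (rad/s): [1.89, 1.89, 2.39, 2.39, 3.01, 3.01, 3.01].

## Interface

Orientations are given as a 3x3 rotation matrix whose columns are the frame's x, y, z axes.
In Python, from rig import robot gives the robot as it stands. Calls block until the motion is done:
- robot.move_ptp(position, orientation): joint-space move of the TCP to a pose.
- robot.move_linear(position, velocity=0.15, frame=None, threshold=None): straight line of the TCP; frame=None keeps the orientation; velocity is the mean speed in m/s. With threshold (N) it stops when the force on the tool has changed by that much, and returns True; else False.
- robot.goto_joints(angles): joint-space move.
- robot.gripper_to(opening): finger opening in m; the grip force is fixed at half the most; returns when the fingers have stopped.
- robot.pause(seconds).
- robot.ik(position, orientation): joint angles nearest the present ones, or None.
- robot.get_state(): the state.
- robot.grab_frame(name): name is "side" or "top"; returns the picture (384x512x3 uint8, red, green, blue); there is no depth.
- robot.camera_info(name): a dict with "fx", "fy", "cx", "cy" (pixels), "dist" ([k1, k2, p1, p2, k3] as OpenCV has them; the pictures are not rectified), "rvec" (rotation vector, rad) and "tvec" (3), from world to camera coordinates, as OpenCV has them. Camera axes: x right, y down, z forward; pixel columns grow to the right and rows downward; lengths in m; the calibration is good to about 2 mm. A picture is of the moment at which its call begins. camera_info takes no time and is no camera call.
A pose or a line that the arm cannot do raises robot.PlanningError and nothing moves.
- robot.sign_off(): hands the job in; it is judged then, once.
The state is a dict: "time": time; "qpos": joint angles; "joint_vel": joint speeds; "effort": joint torques, N m; "ee_pos": TCP position; "tool_rot": TCP orientation; "force": force on the tool from outside, world axes, zero at the start; "moment": the same for the moment, N m; "opening": finger opening in m; "grasp_force": force on a finger pad.
Only numpy, scipy, OpenCV 4.12 (cv2) and the standard library are available. Lean on these libraries where they do the work, as an engineer would, in place of code of your own. Each camera call takes 0.05 s, during which the arm holds its last target. There are 200 camera calls.

## Working session

There is one attempt and no reset: what is moved stays moved. The work goes in short steps, each a Python script; the robot and the scene stay as the last script left them, time stands still between calls to the robot, and variables do not carry over. Pictures are saved under pics/ and viewed, at most 10 in all, crops included, and the job is handed in when it is done.

```bash
mkdir -p pics; ls
python3 - <<'E'
from rig import robot
import cv2
for n in ("side","top"):
    im=robot.grab_frame(n); cv2.imwrite(f"pics/{n}0.png",im[:,:,::-1]); c=robot.camera_info(n); print(n,c)
    import numpy as np
    R=cv2.Rodrigues(np.array(c['rvec']))[0]; print(-R.T@np.array(c['tvec']).ravel(), R[2])
E
```

```text
pics
side {'fx': 427.7667061352652, 'fy': 427.7667061352652, 'cx': 252.69443608579587, 'cy': 190.36261316017857, 'dist': array([0.05396359, 0.        , 0.        , 0.        , 0.        ]), 'rvec': array([ 2.23211437, -0.55589586,  0.24913487]), 'tvec': array([-0.48212971,  0.28314446,  1.06993195])}
[ 0.13802793 -0.77521451  0.91507649] [ 0.3510902   0.66712207 -0.65702649]
top {'fx': 423.77227847753636, 'fy': 423.77227847753636, 'cx': 258.0662963185542, 'cy': 184.96181279696364, 'dist': array([-0.047676,  0.      ,  0.      ,  0.      ,  0.      ]), 'rvec': array([ 2.13037562, -2.1758623 ,  0.12664441]), 'tvec': array([0.06075654, 0.57500875, 1.16516917])}
[0.42617142 0.04104802 1.22826651] [ 0.12484496  0.00628311 -0.99215637]
```

View pics/side0.png

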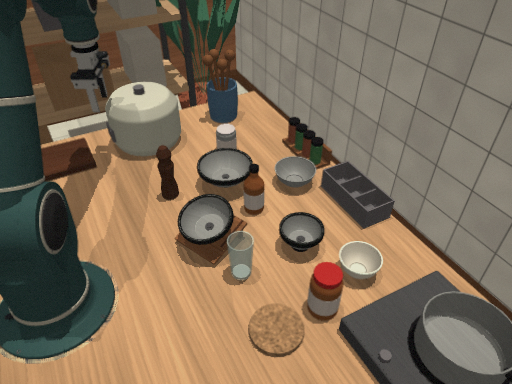

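View pics/top0.png

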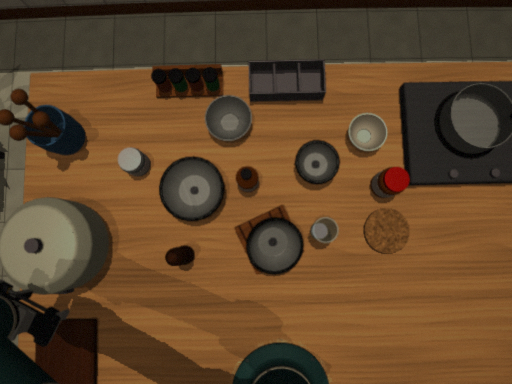

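Run:
```python
import cv2
t=cv2.imread("pics/top0.png")[135:285,150:415]; s=cv2.imread("pics/side0.png")[135:360,165:345]
cv2.imwrite("pics/top0c.png",cv2.resize(t,None,fx=3,fy=3,interpolation=cv2.INTER_CUBIC))
cv2.imwrite("pics/side0c.png",cv2.resize(s,None,fx=2.6,fy=2.6,interpolation=cv2.INTER_CUBIC))
```

```text
(no output)
```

View pics/top0c.png

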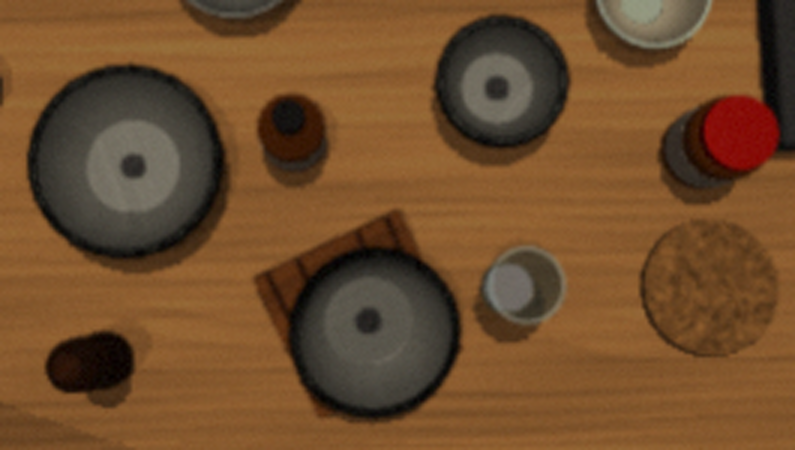

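View pics/side0c.png

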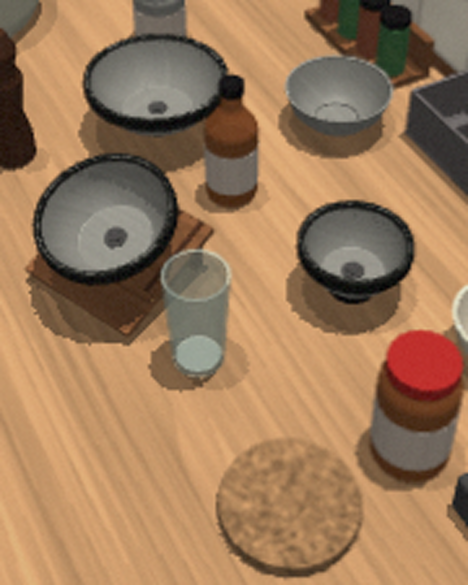

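```bash
cat > h.py <<'E'
import numpy as np, cv2
from scipy.optimize import least_squares
from rig import robot
C={n:robot.camera_info(n) for n in("side","top")}
def K(c): return np.array([[c['fx'],0,c['cx']],[0,c['fy'],c['cy']],[0,0,1]])
def proj(n,P):
    c=C[n]; return cv2.projectPoints(np.atleast_2d(np.asarray(P,float)),c['rvec'],c['tvec'],K(c),c['dist'])[0][:,0]
def ray(n,uv,z):
    c=C[n]; R=cv2.Rodrigues(c['rvec'])[0]; o=-R.T@c['tvec']
    d=R.T@np.r_[cv2.undistortPoints(np.array([[uv]],float),K(c),c['dist'])[0,0],1]
    return o+d*(z-o[2])/d[2]
A=np.linspace(0,2*np.pi,180,endpoint=False)
def ring(c,n,r):
    u=np.cross(n,[0,1,0]);u/=np.linalg.norm(u);v=np.cross(n,u)
    return c+r*(np.cos(A)[:,None]*u+np.sin(A)[:,None]*v)
def ext(n,c,ax,r,h):
    p=proj(n,np.r_[ring(c,ax,r),ring(c-h*ax,ax,r)]); return np.r_[p.min(0),p.max(0)]
def fit(obs,x0,R,D,free):  # obs: {cam:(xmin,ymin,xmax,ymax,su,sv)}; x=(rim xyz, ax,ay)
    D=D-.028  # rim to screw top
    def full(p): return np.r_[p,x0[len(p):]]
    def f(p):
        q=full(p); ax=np.r_[q[3:5],np.sqrt(1-q[3]**2-q[4]**2)]; e=[]
        for n,o in obs.items(): e+=[ext(n,q[:3],ax,R,.016)-o[:4], proj(n,q[:3]-D*ax)[0]-o[4:]]
        return np.concatenate(e)
    s=least_squares(f,x0[:free],loss='soft_l1',x_scale=.01); return full(s.x),s.fun
E
cat > m.py <<'E'
from h import *
np.set_printoptions(precision=4,suppress=True)
T=lambda o:[(v+.5)/3-.5+(150,135)[i%2] for i,v in enumerate(o)]
S=lambda o:[(v+.5)/2.6-.5+(165,135)[i%2] for i,v in enumerate(o)]
O={'large':(dict(top=T([30,65,225,259,133,166]),side=S([83,33,231,132,157,108])),.09,.078),
'middle':(dict(top=T([289,248,462,421,368,321]),side=S([33,153,180,284,115,237])),.076,.075),
'small':(dict(top=T([434,15,571,148,497,88]),side=S([297,200,414,295,353,271])),.062,.072)}
for k,(o,R,D) in O.items():
    x=ray('top',(np.array(o['top'][:2])+o['top'][2:4])/2,D)
    for fr in ((2,) if k!='middle' else (5,)):
        z=np.r_[x,0,0] if k!='middle' else np.r_[x[:2],.125,-.25,-.11]
        print(k,*fit(o,z,R,D,fr))
for k,p,z in (('triv',(709.5,287),.016),('c1',(400,211),.061),('c2',(257,275),.061),('c3',(320,415),.02),('jar',(741,133),.135),('tumb',(525,285),.125),('sauce',(289,115),.165),('bowl',(658,0),.058)):
    print(k,ray('top',T(p),z)[:2])
print('triv side',ray('side',S((290,503)),.010), 'mill',ray('side',(164,152),.19),ray('top',(185,256),.1),'tin',ray('top',(131,161),.09),'sbowl',ray('top',(229,118),.055))
E
python3 m.py
```

```text
large [0.5666 0.2308 0.078  0.     0.    ] [-0.7773 -0.6646  0.1568  0.1137  0.4085  0.021  -0.1258  0.2073 -0.7058
  0.5098  0.3625 -0.1844]
middle [ 0.404   0.0071  0.1124 -0.2427 -0.0928] [-0.414  -0.7176  0.1076 -0.4478  0.4927  0.2599 -0.5149 -0.1127 -0.3163
  0.3662  0.0093 -0.0901]
small [ 0.6341 -0.1173  0.072   0.      0.    ] [ 0.2471 -0.2578 -0.2259  0.2434  0.0874  0.0618 -0.4405 -0.0896  0.5599
  0.3909 -0.0999 -0.599 ]
triv [ 0.4404 -0.3138]
c1 [ 0.5158 -0.0192]
c2 [0.4599 0.1132]
c3 [0.3294 0.0587]
jar [ 0.5716 -0.3141]
tumb [ 0.4446 -0.1221]
sauce [0.5912 0.0778]
bowl [ 0.7101 -0.2684]
triv side [ 0.4406 -0.3161  0.01  ] mill [0.3793 0.2289 0.19  ] [0.3834 0.2449 0.1   ] tin [0.6433 0.3958 0.09  ] sbowl [0.7681 0.1274 0.055 ]
```

```bash
cat >> h.py <<'E'
TRIV=np.array([.4405,-.315]); GOAL=TRIV+[-.007,-.001]
def frame(n,psi,s):
    n=np.asarray(n,float)/np.linalg.norm(n); y=np.r_[np.cos(psi),np.sin(psi),0]; y-=n*(y@n); y/=np.linalg.norm(y)
    return y,np.c_[np.cross(s*y,-n),s*y,-n]
def grip(rim,n,psi,R,s,up=.0035):
    y,F=frame(n,psi,s); n=np.asarray(n)/np.linalg.norm(n); return np.asarray(rim)+y*(R-.004)+n*up,F
E
python3 - <<'E'
from h import *
np.set_printoptions(precision=2,suppress=True)
up=[0,0,1]; d=np.deg2rad
n=np.r_[-np.sin(.28)*np.cos(d(22)),-np.sin(.28)*np.sin(d(22)),np.cos(.28)]
for s in(1,-1):
    for nm,rim,nn,R,psis in (('L',[.5666,.2308,.078],up,.09,[90,45]),('M',[.404,.0071,.1124],n,.076,[112,67,22]),('S',[.634,-.117,.072],up,.062,[90,135,180]),
      ('pL',[*GOAL,.094],up,.09,[90,135,180]),('pM',[*GOAL,.117],up,.076,[90,135,180]),('pS',[*GOAL,.14],up,.062,[90,135,180])):
        for p in psis:
            P,F=grip(rim,nn,d(p),R,s); q=robot.ik(P,F); q2=robot.ik(P+[0,0,.15],F)
            print(s,nm,p,q,q2)
E
```

```text
1 L 90 [-0.57  0.61  0.01  1.66 -0.01  0.87  1.02] [-0.59  0.45  0.04  1.54 -0.02  1.15  1.03]
1 L 45 [-0.59  0.69  0.16  1.54 -0.13  0.93  0.4 ] [-0.6   0.54  0.19  1.42 -0.1   1.19  0.38]
1 M 112 [-0.73  0.01  0.5   2.48 -0.12  0.38  1.83] [-0.76 -0.31  0.42  2.29  0.15  0.86  1.53]
1 M 67 [-0.67  0.09  0.49  2.36 -0.22  0.44  1.19] [-0.75 -0.2   0.48  2.18  0.08  0.86  0.88]
1 M 22 [-0.64  0.16  0.61  2.28 -0.38  0.5   0.65] [-0.71 -0.12  0.59  2.11 -0.01  0.86  0.27]
1 S 90 [-0.14  0.62  0.25  1.7  -0.19  0.85  1.77] [-0.23  0.46  0.38  1.59 -0.18  1.13  1.76]
1 S 135 [-0.02  0.55  0.13  1.8  -0.09  0.8   2.51] [-0.16  0.38  0.3   1.69 -0.12  1.09  2.54]
1 S 180 [-0.6   0.84  1.08  1.85 -0.88  1.02 -2.28] [-0.63  0.57  1.08  1.73 -0.54  1.18 -2.53]
1 pL 90 [-0.16  0.44  0.72  2.07 -0.41  0.78  2.38] [-0.45  0.24  1.01  1.94 -0.23  1.09  2.23]
1 pL 135 [ 1.3   0.44 -0.9   2.12  0.48  0.8   2.45] [ 1.53  0.19 -1.09  1.97  0.19  1.09  2.72]
1 pL 180 [-0.19  0.57  1.09  2.12 -0.68  0.86 -1.83] [-0.29  0.19  1.09  1.98 -0.19  1.08 -2.26]
1 pM 90 [-0.22  0.44  0.83  2.04 -0.43  0.84  2
[... 1482 characters left out ...]
.08  1.06 -0.16]
-1 pL 180 [-0.07  0.47  0.9   2.12 -0.52  0.79  1.16] [-0.14  0.15  0.9   1.98 -0.13  1.07  0.82]
-1 pM 90 [-0.31  0.49  0.95  2.04 -0.52  0.87 -0.63] [-0.57  0.3   1.23  1.89 -0.31  1.16 -0.8 ]
-1 pM 135 [-0.22  0.4   0.92  2.12 -0.44  0.82  0.18] [-0.29  0.1   0.89  1.96 -0.09  1.12 -0.15]
-1 pM 180 [-0.09  0.43  0.9   2.08 -0.46  0.84  1.09] [-0.16  0.14  0.9   1.93 -0.12  1.13  0.79]
-1 pS 90 [-0.22  0.42  0.86  2.01 -0.4   0.89 -0.72] [-0.56  0.3   1.25  1.85 -0.3   1.21 -0.78]
-1 pS 135 [-0.14  0.35  0.82  2.07 -0.34  0.86  0.09] [-0.27  0.11  0.89  1.9  -0.09  1.18 -0.13]
-1 pS 180 [-0.15  0.43  0.97  2.04 -0.45  0.9   1.07] [-0.17  0.14  0.9   1.87 -0.12  1.18  0.77]
```

```bash
cat >> h.py <<'E'
UP=np.array([0,0,1.])
def st(tag):
    s=robot.get_state(); print(tag,round(s['time'],2),np.round(s['ee_pos'],4),'F',np.round(s['force'],2),'M',np.round(s['moment'],2),'op',round(s['opening'],4),'g',round(float(np.max(s['grasp_force'])),1))
def pic(n,f): 
    im=robot.grab_frame(n); cv2.imwrite('pics/'+f,im[:,:,::-1])
E
python3 - <<'E'
from h import *
P,F=grip([.5666,.2308,.078],UP,np.pi/2,.09,-1)
robot.gripper_to(.034)
robot.move_ptp(P+[0,0,.12],F); st('above')
print(robot.move_linear(P+[0,0,.03],.2)); print(robot.move_linear(P,.06,threshold=6)); st('down')
robot.gripper_to(0.0); st('grip')
robot.move_linear(P+[0,0,.02],.05); st('lift')
robot.move_linear(P+[0,0,.19],.2)
G,_=grip([*GOAL,.094],UP,np.pi/2,.09,-1)
robot.move_linear(np.r_[G[:2],P[2]+.19],.22); st('over')
pic('side','a1.png'); pic('top','a1t.png')
a=cv2.imread('pics/a1.png')[130:384,130:420]; cv2.imwrite('pics/a1c.png',cv2.resize(a,None,fx=2.3,fy=2.3))
E
```

```text
above 2.78 [0.5662 0.3176 0.2014] F [-0.62 -0.23  0.46] M [ 0.02  0.14 -0.04] op 0.0341 g 0.0
False
False
down 4.03 [0.5667 0.3167 0.0815] F [ 0.05 -1.42 -0.4 ] M [-0.01  0.17 -0.  ] op 0.034 g 0.0
grip 4.57 [0.5665 0.3168 0.0816] F [-2.27 -0.27  2.62] M [-0.29  0.72 -0.16] op 0.0107 g 28.4
lift 5.12 [0.5666 0.3169 0.1016] F [-0.53  0.21 -2.09] M [0.1  0.23 0.04] op 0.0094 g 29.9
over 8.82 [ 0.4336 -0.2295  0.2714] F [-0.41 -0.05 -2.25] M [ 0.2   0.21 -0.  ] op 0.0099 g 29.9
```

View pics/a1c.png

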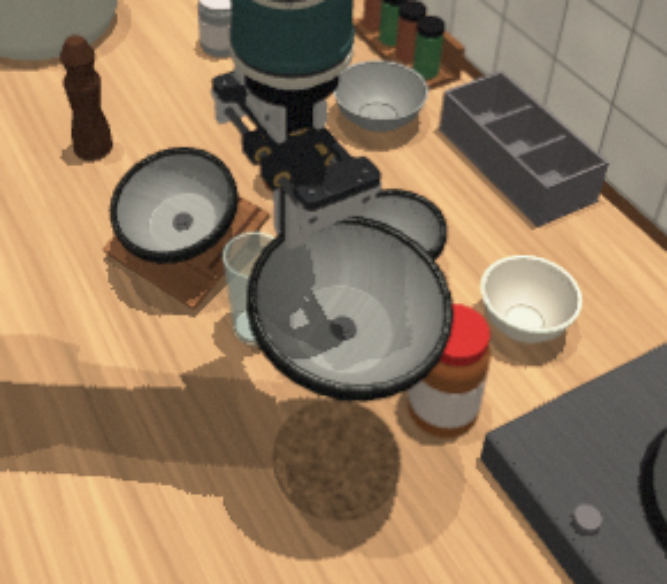

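```bash
cat >> h.py <<'E'
from scipy.spatial.transform import Rotation as Ro
def tilt(obs,tcp,psi,R,D,up=.0035):
    """held lid tilt: rotation (about x, about y) about the grip point; obs {cam: (xmin,ymin,xmax,ymax,su,sv)}, nan=skip"""
    y=np.r_[np.cos(psi),np.sin(psi),0]; g=np.asarray(tcp)-[0,0,up+.008]
    def pose(p):
        r=Ro.from_rotvec([p[0],p[1],0]); return g+r.apply(-(R-.004)*y+[0,0,.008])+[0,0,p[2]], r.apply([0,0,1])
    def f(p):
        c,ax=pose(p); e=[]
        for n,o in obs.items(): e+=[ext(n,c,ax,R,.016)-o[:4], proj(n,c-(D-.028)*ax)[0]-o[4:]]
        e=np.concatenate(e); return np.r_[e[np.isfinite(e)],p[2]/.002]
    s=least_squares(f,[0,0,0],x_scale=.05); return s.x,s.fun,*pose(s.x)
E
python3 - <<'E'
from h import *
np.set_printoptions(precision=3,suppress=True)
o=[(v+.5)/2.3-.5+130 for v in [247,np.nan,452,398,344,328]]
print(*tilt({'side':o},[.4336,-.2295,.2714],np.pi/2,.09,.078))
E
```

```text
[-0.007 -0.199 -0.   ] [-5.722 -2.373  0.715  0.744 -0.992 -0.134] [ 0.432 -0.315  0.268] [-0.198  0.007  0.98 ]
```

Run:
```python
import cv2
a=cv2.imread('pics/a1t.png')[130:300,290:470]; cv2.imwrite('pics/a1tc.png',cv2.resize(a,None,fx=3.4,fy=3.4))
```

```text
(no output)
```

View pics/a1tc.png

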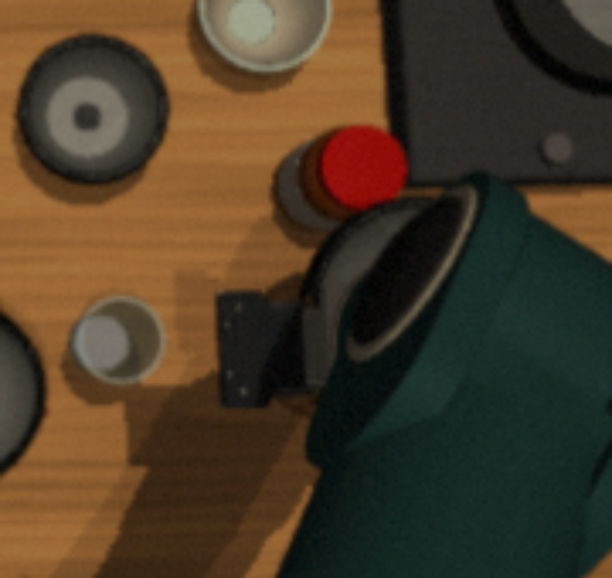

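```bash
cat >> h.py <<'E'
def hull(n,c,ax,R): return cv2.convexHull(proj(n,np.r_[ring(c,ax,R),ring(c-.016*ax,ax,R)]).astype(np.float32))[:,0]
def fitedge(img,n,x0,sig,R,it=10,w=9,skip=None):
    """refine rim centre xyz + axis xy from the outer silhouette (dark inside -> brighter outside); priors sig"""
    g=cv2.GaussianBlur(cv2.cvtColor(img,cv2.COLOR_BGR2GRAY),(0,0),.8).astype(np.float32); x=np.array(x0,float)
    ax=lambda q: np.r_[q[3:],np.sqrt(1-q[3]**2-q[4]**2)]
    for k in range(it):
        h=hull(n,x[:3],ax(x),R); m=h.mean(0); ww=max(3,w-k); pts=[]
        for a in A:
            d=np.array([np.cos(a),np.sin(a)])
            r=np.linspace(5,150,1450); inside=np.array([cv2.pointPolygonTest(h,(m+d*q).astype(np.float32).tolist(),False)>0 for q in r[::10]])
            r0=r[::10][inside].max(); t=r0+np.arange(-ww,ww,.25); p=m+t[:,None]*d
            if skip is not None and skip(m+r0*d): continue
            v=cv2.remap(g,p[:,0].astype(np.float32)[None],p[:,1].astype(np.float32)[None],cv2.INTER_LINEAR)[0]
            dv=v[4:]-v[:-4]; dv=np.where(v[:-4]<50,dv,0); i=dv.argmax()
            if dv[i]>12: pts.append(p[i+2])
        pts=np.array(pts)
        def f(q):
            H=hull(n,q[:3],ax(q),R); e=[cv2.pointPolygonTest(H,p.astype(np.float32).tolist(),True) for p in pts]
            return np.r_[e,(q-x0)/sig*2]
        s=least_squares(f,x,loss='soft_l1',x_scale=.01,diff_step=1e-3); x=s.x
    return x,len(pts),np.median(np.abs(s.fun[:-5]))
E
python3 - <<'E'
from h import *
np.set_printoptions(precision=3,suppress=True)
im=cv2.imread('pics/a1.png')
for a0 in ([0,0],[-.2,0],[0.,.15]):
    r=fitedge(im,'side',np.r_[.4335,-.3155,.268,a0],np.array([.003,.003,.003,.3,.3]),.09,skip=lambda p:p[1]<245 and p[0]<308); print(*r)
x=r[0]; h=hull('side',x[:3],np.r_[x[3:],np.sqrt(1-x[3]**2-x[4]**2)],.09); print('screw',proj('side',x[:3]-.05*np.r_[x[3:],1]), (344.5/2.3-.5+130,328.5/2.3-.5+130))
b=cv2.resize(im[180:330,220:350],None,fx=4,fy=4,interpolation=cv2.INTER_CUBIC); cv2.polylines(b,[(((h-[220,180])+.5)*4-.5).astype(int)],True,(0,0,255),1); cv2.imwrite('pics/ov.png',b)
E
```

```text
[ 0.445 -0.319  0.266 -0.079 -0.146] 84 0.16583317981344148
[ 0.445 -0.319  0.267 -0.088 -0.137] 84 0.18205746180521187
[ 0.445 -0.319  0.267 -0.078 -0.14 ] 84 0.15556746023028173
screw [[282.115 269.461]] (279.2826086956522, 272.32608695652175)
```

View pics/ov.png

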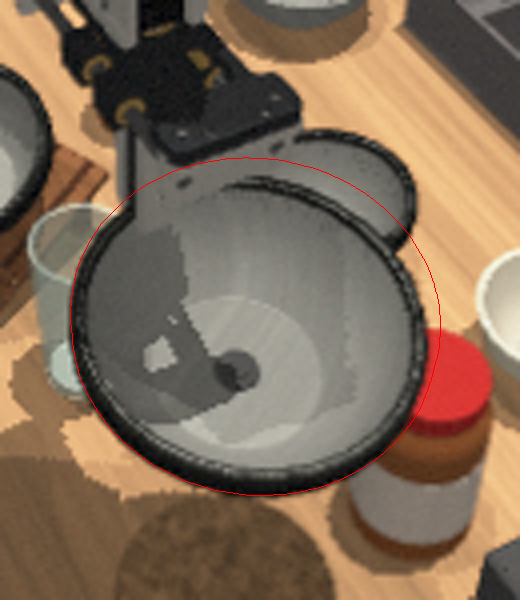

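```bash
cat >> h.py <<'E'
def fitpts(pts,screw,n,x0,sig,R,D):
    ax=lambda q: np.r_[q[3:],np.sqrt(1-q[3]**2-q[4]**2)]; x0=np.array(x0,float)
    def f(q):
        H=hull(n,q[:3],ax(q),R); e=[cv2.pointPolygonTest(H,np.float32(p).tolist(),True) for p in pts]
        return np.r_[e,proj(n,q[:3]-(D-.028)*ax(q))[0]-screw,(q-x0)/sig]
    s=least_squares(f,x0,loss='soft_l1',x_scale=.01,diff_step=1e-3); return s.x,s.fun
E
python3 - <<'E'
from h import *
np.set_printoptions(precision=3,suppress=True)
T=lambda p:(np.array(p)+.5)/4-.5+[220,180]
p=T([(72,330),(110,425),(175,478),(255,494),(330,480),(395,435),(425,370),(418,300),(390,243),(340,205),(285,182),(235,177)])
for a in([0,0],[-.1,-.1],[-.2,0],[.1,.1]):
  print(*fitpts(p,T((240,370)),'side',np.r_[.4335,-.3155,.268,a],np.array([.004,.004,.004,.3,.3]),.09,.078))
E
```

```text
[ 0.442 -0.318  0.263  0.034 -0.065] [ 2.505  1.586 -0.563 -0.439  0.086  0.269  0.294  1.534  0.105  0.285
 -0.056  0.387 -0.868  0.727  2.047 -0.502 -1.142  0.114 -0.216]
[ 0.442 -0.317  0.263  0.035 -0.066] [ 2.502  1.576 -0.562 -0.429  0.099  0.273  0.295  1.526  0.099  0.289
 -0.043  0.406 -0.882  0.711  2.055 -0.495 -1.154  0.448  0.114]
[ 0.442 -0.317  0.263  0.032 -0.064] [ 2.503  1.626 -0.529 -0.427  0.078  0.256  0.278  1.547  0.128  0.303
 -0.052  0.376 -0.833  0.737  2.042 -0.494 -1.157  0.774 -0.213]
[ 0.442 -0.318  0.264  0.035 -0.065] [ 2.512  1.565 -0.586 -0.454  0.084  0.275  0.303  1.531  0.093  0.273
 -0.063  0.387 -0.886  0.728  2.042 -0.514 -1.119 -0.216 -0.549]
```

```bash
cat >> h.py <<'E'
def Fc(a,b=0): return Ro.from_rotvec([a,b,0]).as_matrix()@frame(UP,np.pi/2,-1)[1]
def place(xy,ztouch,F,opn=.024):
    robot.move_linear([*xy,ztouch+.10],.15,frame=F); robot.move_linear([*xy,ztouch+.018],.15)
    robot.pause(.3); st('pre'); print(robot.move_linear([*xy,ztouch-.008],.025,threshold=2.5)); st('touch')
E
python3 - <<'E'
from h import *
place([.428,-.2305],.0975,Fc(-.065)); pic('side','b1.png')
b=cv2.resize(cv2.imread('pics/b1.png')[215:384,180:380],None,fx=3.5,fy=3.5,interpolation=cv2.INTER_CUBIC); cv2.imwrite('pics/b1c.png',b)
E
```

```text
pre 10.57 [ 0.4283 -0.2304  0.116 ] F [-0.05  0.22 -2.45] M [ 0.29  0.2  -0.01] op 0.0098 g 29.9
True
touch 11.12 [ 0.4276 -0.2302  0.1046] F [ 0.73 -1.06 -1.44] M [-0.09  0.07 -0.01] op 0.0096 g 29.9
```

View pics/b1c.png

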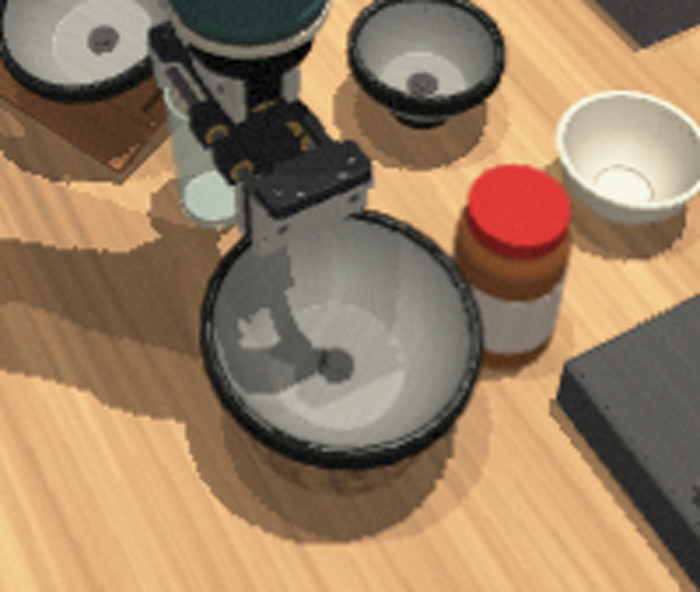

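Run:
```python
from h import *
F=Fc(-.127)
robot.move_linear([.428,-.2305,.113],.05,frame=F); robot.pause(.3); st('pre')
print(robot.move_linear([.428,-.2305,.092],.025,threshold=2.5)); st('touch')
robot.gripper_to(.016); robot.pause(.2); st('rel'); robot.gripper_to(.026)
p=robot.get_state()['ee_pos']
robot.move_linear(p+[0,0,.04],.1); robot.move_linear(np.r_[.42,-.05,.30],.3,frame=Fc(0))
pic('side','c1.png'); pic('top','c1t.png'); st('end')
a=cv2.imread('pics/c1.png')[215:384,200:400]; b=cv2.imread('pics/c1t.png')[140:300,230:430]
cv2.imwrite('pics/c1c.png',np.hstack([cv2.resize(i,(400,340),interpolation=cv2.INTER_CUBIC) for i in(a,b)]))
```

```text
pre 11.78 [ 0.4278 -0.2308  0.1129] F [ 0.26 -0.03 -1.26] M [ 0.33  0.17 -0.02] op 0.0101 g 30.4
True
touch 12.28 [ 0.4276 -0.2302  0.1027] F [ 0.1  -0.97 -1.61] M [-0.01  0.04  0.06] op 0.0097 g 29.9
rel 12.83 [ 0.4278 -0.2302  0.1033] F [-0.47  0.63  0.11] M [0.12 0.16 0.01] op 0.0156 g 0.0
end 14.87 [ 0.4196 -0.051   0.299 ] F [-0.28 -0.4  -0.65] M [-0.03  0.15 -0.06] op 0.0256 g 0.0
```

View pics/c1c.png

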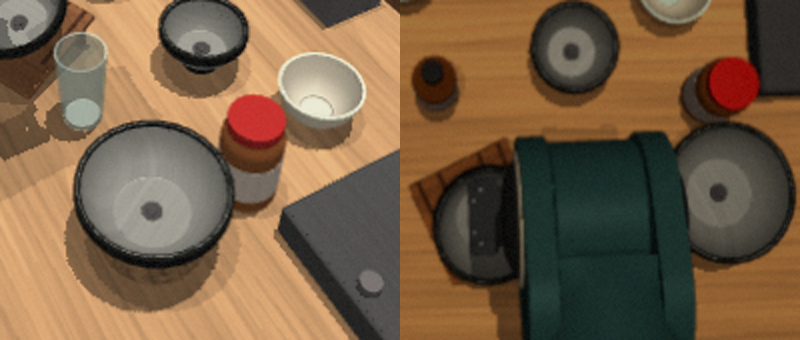

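Run:
```python
from h import *
np.set_printoptions(precision=4,suppress=True)
N=np.nan
s=[(v+.5)/2-.5+o for v,o in zip([74,122,234,264,151,211],[200,215]*3)]
t=[N,(122.5)/2.125-.5+140,395.5/2-.5+230,262.5/2.125-.5+140,318.5/2-.5+230,192.5/2.125-.5+140]
for obs in ({'side':s},{'top':t},{'side':s,'top':t}):
  for fr in (2,5):
    def f(p):
        q=np.r_[p,[.433,-.316,.094,0,0][fr:]]; ax=np.r_[q[3:5],1]; ax/=np.linalg.norm(ax);e=[]
        for n,o in obs.items(): e+=[ext(n,q[:3],ax,.09,.016)-o[:4],proj(n,q[:3]-.05*ax)[0]-o[4:]]
        e=np.concatenate(e); return e[np.isfinite(e)]
    if fr==5 and len(obs)<2: continue
    r=least_squares(f,[.433,-.316,.094,0,0][:fr],x_scale=.01); print(list(obs),r.x,r.fun)
```

```text
['side'] [ 0.4393 -0.3135] [-0.9422 -1.8334  0.5311  2.0337  0.4175 -0.9125]
['top'] [ 0.4405 -0.3122] [-0.9423  0.2123  0.8746 -0.2166  0.0354]
['side', 'top'] [ 0.4399 -0.313 ] [-0.8116 -2.0629  0.6174  1.7252  0.5223 -1.1756 -0.7077  0.5194  1.1165
  0.0774  0.264 ]
['side', 'top'] [ 0.4416 -0.3106  0.09    0.0545  0.0605] [-0.5359 -0.0631  0.451   0.0427  0.2525  0.1435 -0.979  -0.2204  0.432
 -0.0863  0.6233]
```

```bash
cat >> h.py <<'E'
def sagyaw(uv,tcp,tool,R,D,n='side',up=.0035):
    """screw pixel of a lid held at psi=90 (tool comp angle 'tool') -> (sag about x, tangential shift) , rim centre, axis"""
    def pose(p):
        r=Ro.from_rotvec([p[0]*1.+tool,0,0]); c=np.asarray(tcp)+Ro.from_rotvec([tool,0,0]).apply([0,0,-up-.008])+r.apply([p[1],-(R-.004),.008]); return c,r.apply([0,0,1])
    f=lambda p:(lambda c,a:proj(n,c-(D-.028)*a)[0]-uv)(*pose(p))
    s=least_squares(f,[.05,0],x_scale=[.05,.005]); return s.x,*pose(s.x)
E
python3 - <<'E'
from h import *
np.set_printoptions(precision=4,suppress=True)
print(sagyaw(np.array([240.5,370.5])/4-.5+[220,180],[.4336,-.2295,.2714],0,.09,.078))
print(sagyaw(np.array([337.5,363.5])/3.5-.5+[180,215],[.4276,-.2302,.1046],-.065,.09,.078))
# auto screw finder test
for f,uv in (('a1.png',(279.6,272.1)),('b1.png',(275.9,318.4)),('c1.png',(275.2,320.2))):
    g=cv2.GaussianBlur(cv2.imread('pics/'+f,0),(0,0),1.5); x,y=map(int,uv); w=g[y-8:y+9,x-8:x+9]; i=np.unravel_index(w.argmin(),w.shape); print(f,x-8+i[1],y-8+i[0],w.min(),np.median(w))
E
```

```text
(array([0.0928, 0.0104]), array([ 0.444 , -0.3159,  0.2599]), array([ 0.    , -0.0926,  0.9957]))
(array([-0.0733,  0.0068]), array([ 0.4344, -0.315 ,  0.1129]), array([0.    , 0.1379, 0.9904]))
a1.png 276 273 52 117.0
b1.png 272 318 68 133.0
c1.png 275 320 79 149.0
```

Run:
```python
from h import *
np.set_printoptions(precision=4,suppress=True)
s=np.array([.004,.004,.002,.1,.1])
print('ctl L',fitedge(cv2.imread('pics/side0.png'),'side',np.r_[.5666,.2308,.078,0,0],s,.09,w=5,it=6,skip=lambda p:p[0]>245))
print('ctl S',fitedge(cv2.imread('pics/side0.png'),'side',np.r_[.634,-.117,.072,0,0],s,.062,w=5,it=6))
im=cv2.imread('pics/c1.png')
for a in ([0,0],[.055,.06]):
  r=fitedge(im,'side',np.r_[.440,-.3125,.093,a],s,.09,w=5,it=6,skip=lambda p:p[0]>305 and p[1]<325); print('now',r)
  x=r[0]; print(proj('side',x[:3]-.05*np.r_[x[3:],1]))
r=fitedge(cv2.imread('pics/c1t.png'),'top',np.r_[.440,-.3125,.093,0,0],s,.09,w=5,it=6,skip=lambda p:p[0]<380 or p[1]<205); print('top',r)
g=lambda P:print(proj('side',P),proj('top',P)); g([.440,-.3125,.044])
```

```text
ctl L (array([ 0.5687,  0.2303,  0.0779, -0.0104,  0.0376]), 84, np.float64(0.2119203141930082))
ctl S (array([ 0.6342, -0.1163,  0.071 ,  0.0524,  0.0538]), 158, np.float64(0.30605222479384925))
now (array([ 0.44  , -0.3126,  0.0922,  0.0278,  0.0552]), 104, np.float64(0.25073214951965983))
[[275.7801 320.5627]]
now (array([ 0.44  , -0.3127,  0.0922,  0.0313,  0.0546]), 104, np.float64(0.25635962023144676))
[[275.7132 320.588 ]]
top (array([ 0.4401, -0.3117,  0.0929,  0.    , -0.    ]), 80, np.float64(0.194014303704991))
[[275.7025 318.8698]] [[388.636  230.3119]]
```

```bash
cat >> h.py <<'E'
LC=np.array([.440,-.3125])
def screw(img,n,pred,w=9):
    g=cv2.GaussianBlur(img,(0,0),1.2).astype(float) if img.ndim==2 else cv2.GaussianBlur(cv2.cvtColor(img,cv2.COLOR_BGR2GRAY),(0,0),1.2).astype(float)
    x,y=np.round(pred).astype(int); b=g[y-w:y+w+1,x-w:x+w+1]; k=np.clip(np.percentile(b,12)-b,0,None)
    Y,X=np.mgrid[-w:w+1,-w:w+1]; return np.array([x+(k*X).sum()/k.sum(),y+(k*Y).sum()/k.sum()]),b.min(),np.median(b)
E
python3 - <<'E'
from h import *
d=np.deg2rad(22); n=np.r_[-np.sin(.28)*np.cos(d),-np.sin(.28)*np.sin(d),np.cos(.28)]
P,F=grip([.404,.0071,.1124],n,np.deg2rad(112),.076,-1)
robot.move_ptp(P+n*.08,F); st('above')
print(robot.move_linear(P+n*.025,.15),robot.move_linear(P,.06,threshold=6)); st('down')
robot.gripper_to(0.); st('grip')
robot.move_linear(P+n*.02,.05); st('lift')
a=Fc(-.05)
robot.move_linear(np.r_[P[:2]+n[:2]*.02,.29],.12,frame=a)
robot.move_linear([LC[0],LC[1]+.072,.27],.2); robot.pause(.4); st('over')
pic('side','d1.png'); im=cv2.imread('pics/d1.png')
tcp=robot.get_state()['ee_pos']
pr=proj('side',tcp+[0,-.072,-.0035-.047])[0]; print(pr,screw(im,'side',pr))
cv2.imwrite('pics/d1c.png',cv2.resize(im[150:350,180:380],None,fx=3,fy=3,interpolation=cv2.INTER_CUBIC))
E
```

```text
above 15.58 [0.3561 0.0648 0.1929] F [0.7  0.7  0.37] M [-0.13  0.33 -0.03] op 0.026 g 0.0
False False
down 16.67 [0.3763 0.0737 0.1162] F [0.09 0.57 0.3 ] M [-0.13  0.35 -0.02] op 0.0263 g 0.0
grip 17.08 [0.3764 0.0737 0.1161] F [-1.65  2.87  6.54] M [0.52 0.38 0.19] op 0.0087 g 29.4
lift 17.63 [0.3709 0.0714 0.1348] F [ 0.52  0.46 -0.64] M [-0.08  0.45  0.03] op 0.0091 g 28.9
over 21.32 [ 0.44   -0.2403  0.27  ] F [ 0.47 -0.05 -1.45] M [ 0.12  0.15 -0.04] op 0.0091 g 28.9
[278.42097555 270.34107558] (array([277.03593429, 270.73100616]), np.float64(45.0), np.float64(107.0))
```

View pics/d1c.png

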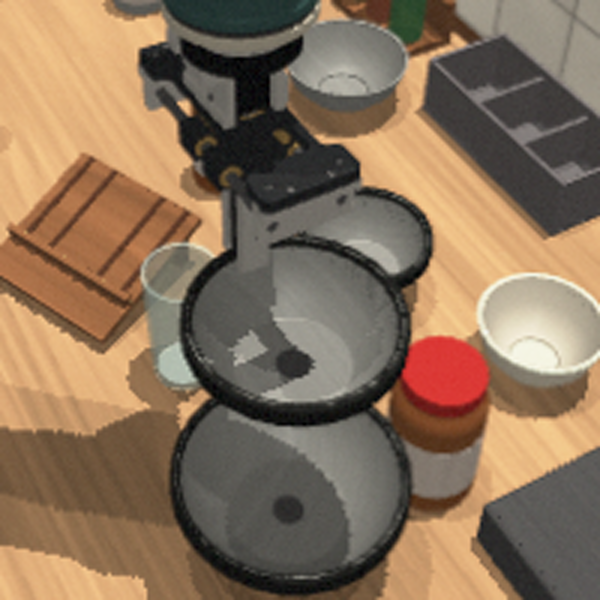

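Run:
```python
from h import *
np.set_printoptions(precision=3,suppress=True)
T=lambda p:(np.array(p)+.5)/3-.5+[180,150]
p=T([(180,322),(190,365),(225,402),(300,425),(360,412),(400,375),(411,330),(400,290),(375,262),(300,236)])
for a in([0,0],[-.05,0.05]):
  print(*fitpts(p,T((293,363)),'side',np.r_[.44,-.3125,.2665,a],np.array([.004,.004,.002,.2,.2]),.076,.075))
pr=[proj('side',[.44,-.3125,.2665])]
print(ext('side',np.r_[.44,-.3125,.2665],UP,.076,.016), (np.array([180,236,411,425])+.5)/3-.5+[180,150,180,150])
```

```text
[ 0.439 -0.31   0.266  0.047  0.034] [ 0.074  0.489  0.165 -0.337  0.012  0.508  0.493  0.391 -0.046  0.125
 -0.425  0.047 -0.226  0.593 -0.068  0.236  0.17 ]
[ 0.439 -0.31   0.266  0.046  0.035] [ 0.077  0.506  0.185 -0.342 -0.009  0.498  0.489  0.408 -0.03   0.113
 -0.392  0.059 -0.229  0.596 -0.075  0.479 -0.074]
[240.568 227.239 318.354 292.682] [239.667 228.333 316.667 291.333]
```

Run:
```python
from h import *
place([.441,-.2415],.1205,Fc(-.05))
```

```text
pre 22.86 [ 0.4413 -0.2415  0.139 ] F [ 1.22 -0.15 -0.31] M [ 0.13  0.17 -0.01] op 0.0091 g 28.9
True
touch 23.58 [ 0.4408 -0.241   0.1198] F [-0.34  0.85  2.72] M [ 0.13  0.07 -0.01] op 0.009 g 29.3
```

Run:
```python
from h import *
np.set_printoptions(precision=4,suppress=True)
robot.gripper_to(.016); robot.pause(.2); st('rel'); robot.gripper_to(.028)
p=robot.get_state()['ee_pos']
robot.move_linear(p+[0,0,.05],.12); robot.move_linear([.55,-.06,.28],.3,frame=Fc(0)); robot.pause(.1); st('end')
pic('side','e1.png'); pic('top','e1t.png')
s=np.array([.006,.006,.001,.1,.1])
si=cv2.imread('pics/e1.png'); ti=cv2.imread('pics/e1t.png')
for im,n in((si,'side'),(ti,'top')):
    pr=proj(n,[.4399,-.3125,.016+.026+.028])[0]; u,*q=screw(im,n,pr); print(n,pr,u,q,'->',ray(n,u,.07))
print(fitedge(si,'side',np.r_[.44,-.3125,.117,.05,.05],s,.076,w=4,it=5,skip=lambda p:p[1]>285))
print('S edge',fitedge(si,'side',np.r_[.634,-.117,.072,.05,.05],s,.062,w=5,it=5))
u=screw(ti,'top',proj('top',[.634,-.117,.028])[0]); print('small top screw',u,ray('top',u[0],.028))
u=screw(si,'side',proj('side',[.634,-.117,.028])[0]); print('small side',u,ray('side',u[0],.028))
```

```text
rel 24.14 [ 0.4407 -0.2412  0.1202] F [ 0.41 -0.29 -0.22] M [0.08 0.15 0.03] op 0.0165 g 0.0
end 26.18 [ 0.549  -0.0616  0.2793] F [0.29 0.32 0.08] M [ 0.01  0.1  -0.03] op 0.0283 g 0.0
side [276.0263 312.4075] [275.6804 313.3389] [np.float64(79.0), np.float64(160.0)] -> [ 0.438  -0.3142  0.07  ]
top [391.4587 230.1684] [391.3112 230.3687] [np.float64(45.0), np.float64(110.0)] -> [ 0.4394 -0.3121  0.07  ]
(array([ 0.4391, -0.3141,  0.117 ,  0.0414,  0.0346]), 56, np.float64(0.1784387691434061))
S edge (array([ 0.6336, -0.1168,  0.0718,  0.0618,  0.0561]), 154, np.float64(0.34588728470195396))
small top screw (array([307.413 , 167.4783]), np.float64(37.0), np.float64(42.0)) [ 0.6247 -0.0939  0.028 ]
small side (array([299.6765, 244.9328]), np.float64(19.0), np.float64(112.0)) [ 0.6192 -0.137   0.028 ]
```

Run:
```python
from h import *
np.set_printoptions(precision=4,suppress=True)
P,F=grip([.634,-.117,.072],UP,np.pi/2,.062,-1)
robot.move_ptp(P+[0,0,.08],F)
print(robot.move_linear(P+[0,0,.025],.15),robot.move_linear(P,.06,threshold=6)); st('down')
robot.gripper_to(0.); st('grip')
robot.move_linear(P+[0,0,.02],.05); robot.move_linear(P+[0,0,.22],.15)
robot.move_linear([.439,-.313+.058,.29],.2,frame=Fc(-.04)); robot.pause(.4); st('over')
pic('side','f1.png'); im=cv2.imread('pics/f1.png')
tcp=robot.get_state()['ee_pos']
c=tcp+[0,-.058,-.0035]; pr=proj('side',c-[0,0,.044])[0]; u,*q=screw(im,'side',pr); print(pr,u,q,ray('side',u,c[2]-.044)-c)
s=np.array([.006,.006,.002,.1,.1])
print(c,fitedge(im,'side',np.r_[c,.05,.05],s,.062,w=6,it=7,skip=lambda p:p[1]<pr[1]-15 and p[0]<pr[0]+8))
```

```text
False False
down 28.01 [ 0.634  -0.0591  0.0754] F [-0.24 -0.16  1.09] M [0.03 0.15 0.  ] op 0.0277 g 0.0
grip 28.44 [ 0.6342 -0.0591  0.0758] F [-0.42  0.03  3.76] M [-0.07  0.35 -0.04] op 0.0102 g 28.0
over 32.41 [ 0.4391 -0.2549  0.29  ] F [-0.07 -0.33 -0.97] M [0.09 0.17 0.04] op 0.0102 g 28.9
[278.5392 263.4404] [275.6953 267.2308] [np.float64(32.0), np.float64(85.0)] [-0.0098 -0.0056 -0.044 ]
[ 0.439  -0.3129  0.2865] (array([ 0.4405, -0.3117,  0.2846,  0.1161, -0.082 ]), 127, np.float64(0.4944055612286469))
```

Run:
```python
from h import *
np.set_printoptions(precision=4,suppress=True)
robot.move_linear([.439,-.255,.27],.05,frame=Fc(-.15,-.03)); robot.pause(.3); st('adj')
pic('side','f2.png'); im=cv2.imread('pics/f2.png'); tcp=robot.get_state()['ee_pos']
c=tcp+[0,-.058,-.0035]; pr=proj('side',c-[0,0,.044])[0]; print(pr,screw(im,'side',pr),screw(im,'side',pr,5))
s=np.array([.006,.006,.002,.15,.15])
for w in (4,6,8):
  for a in ([.05,.05],[.1,-.1],[0,.1]): print(w,a,fitedge(im,'side',np.r_[c,a],s,.062,w=w,it=7,skip=lambda p:p[1]<pr[1]-15 and p[0]<pr[0]+8))
```

```text
adj 33.31 [ 0.439  -0.2553  0.2702] F [ 0.2  -0.35 -1.28] M [ 0.27  0.21 -0.04] op 0.0101 g 28.9
[278.2361 269.8756] (array([277.764 , 278.5473]), np.float64(17.0), np.float64(78.0)) (array([279.52, 269.72]), np.float64(45.0), np.float64(63.0))
4 [0.05, 0.05] (array([ 0.4422, -0.3081,  0.2659,  0.052 ,  0.1124]), 120, np.float64(0.3482364711867043))
4 [0.1, -0.1] (array([ 0.4422, -0.308 ,  0.2659,  0.0545,  0.1097]), 120, np.float64(0.3664648200064537))
4 [0, 0.1] (array([ 0.4421, -0.3081,  0.2659,  0.0468,  0.1185]), 120, np.float64(0.3602581184175109))
6 [0.05, 0.05] (array([ 0.4421, -0.3081,  0.2659,  0.0519,  0.1124]), 120, np.float64(0.3646539585253124))
6 [0.1, -0.1] (array([ 0.4422, -0.308 ,  0.2659,  0.0549,  0.1081]), 120, np.float64(0.3619497357096795))
6 [0, 0.1] (array([ 0.4421, -0.3081,  0.2659,  0.0485,  0.1168]), 120, np.float64(0.34506219390606474))
8 [0.05, 0.05] (array([ 0.4422, -0.3081,  0.2659,  0.0526,  0.1127]), 120, np.float64(0.3667553877489381))
8 [0.1, -0.1] (array([ 0.4422, -0.308 ,  0.266 ,  0.0558,  0.1083]), 120, np.float64(0.32214398187991))
8 [0, 0.1] (array([ 0.4422, -0.3081,  0.2659,  0.0503,  0.1137]), 120, np.float64(0.33210971197648015))
```

Run:
```python
from h import *
np.set_printoptions(precision=4,suppress=True)
F=Fc(-.10,-.03)
robot.move_linear([.4365,-.2585,.24],.08,frame=F); robot.pause(.3)
pic('side','f3.png'); im=cv2.imread('pics/f3.png'); tcp=robot.get_state()['ee_pos']
c=tcp+[0,-.058,-.0035]; pr=proj('side',c-[0,0,.044])[0]
s=np.array([.006,.006,.002,.15,.15])
print(c,fitedge(im,'side',np.r_[c,.05,.05],s,.062,w=5,it=7,skip=lambda p:p[1]<pr[1]-15 and p[0]<pr[0]+8))
robot.move_linear([.4365,-.2585,.163],.12); robot.pause(.3); st('pre')
print(robot.move_linear([.4365,-.2585,.135],.025,threshold=2.5)); st('touch')
```

```text
[ 0.4367 -0.3163  0.2367] (array([ 0.4394, -0.3135,  0.2355,  0.0638,  0.0399]), 109, np.float64(0.5138324344231056))
pre 35.33 [ 0.4367 -0.2585  0.1634] F [ 0.23 -0.36 -1.51] M [0.2  0.21 0.03] op 0.0099 g 28.9
True
touch 36.14 [ 0.4367 -0.2577  0.1412] F [0.48 3.11 6.36] M [ 0.82  0.19 -0.02] op 0.01 g 29.5
```

Touch came at 0.141 (expected 0.1435) and the centre estimate is on target, so I release.

Run:
```python
from h import *
np.set_printoptions(precision=4,suppress=True)
robot.gripper_to(.016); robot.pause(.2); st('rel'); robot.gripper_to(.026)
p=robot.get_state()['ee_pos']
robot.move_linear(p+[0,0,.05],.12); robot.move_linear([.5,.0,.30],.3,frame=Fc(0)); robot.pause(.2); st('end')
pic('side','g1.png'); pic('top','g1t.png')
si=cv2.imread('pics/g1.png'); ti=cv2.imread('pics/g1t.png')
for im,n in((si,'side'),(ti,'top')):
    z=.016+.052+.028; u,*q=screw(im,n,proj(n,[.439,-.313,z])[0]); print(n,u,q,ray(n,u,z))
s=np.array([.006,.006,.004,.15,.15])
for R,z in((.062,.140),(.076,.117)): 
    print(fitedge(si,'side',np.r_[.439,-.3135,z,.05,.05],s,R,w=4,it=6,skip=lambda p:p[1]>proj('side',[.439,-.313,z])[0,1]+5))
    print(fitedge(ti,'top',np.r_[.439,-.3135,z,0,0],s,R,w=4,it=6))
```

```text
rel 36.68 [ 0.4362 -0.2582  0.1413] F [0.78 0.23 0.74] M [0.   0.14 0.  ] op 0.0158 g 0.2
end 39.02 [ 0.4997 -0.0009  0.2997] F [ 0.35 -0.04  0.48] M [-0.    0.16  0.02] op 0.0261 g 0.0
side [278.5821 308.9914] [np.float64(75.0), np.float64(149.0)] [ 0.4399 -0.322   0.096 ]
top [396.8627 229.4972] [np.float64(45.0), np.float64(103.0)] [ 0.441  -0.3192  0.096 ]
(array([ 0.4452, -0.3169,  0.1399,  0.1612,  0.0787]), 69, np.float64(0.16861916826078557))
(array([ 0.4415, -0.3176,  0.1537,  0.0138,  0.0239]), 97, np.float64(0.38898959315385895))
(array([ 0.438 , -0.3136,  0.1169, -0.0056,  0.0795]), 60, np.float64(0.41377856887416864))
(array([ 0.4375, -0.2995,  0.1732, -0.0332, -0.1197]), 114, np.float64(0.37673011264289896))
```

Run:
```python
from h import *
np.set_printoptions(precision=4,suppress=True)
def tri(us,ut): return least_squares(lambda P:np.r_[proj('side',P)[0]-us,proj('top',P)[0]-ut],[.44,-.313,.09],x_scale=.01).x
print('mid',tri([275.6804,313.3389],[391.3112,230.3687]),'small',tri([278.58,308.99],[396.86,229.5]))
# joint both-camera contour of small & level check by image of predicted hulls
si=cv2.imread('pics/g1.png');ti=cv2.imread('pics/g1t.png')
for w in(5,9): print(w,screw(si,'side',[278.6,309],w),screw(ti,'top',[396.9,229.5],w))
s=np.array([.01,.01,.0005,.02,.02])
z=.14
print(fitedge(ti,'top',np.r_[.44,-.317,z,0,0],s,.062,w=4,it=6),fitedge(si,'side',np.r_[.44,-.317,z,.05,.05],s,.062,w=4,it=6,skip=lambda p:p[1]>298))
```

```text
mid [ 0.4391 -0.3128  0.0673] small [ 0.4411 -0.3202  0.0928]
5 (array([278.7941, 309.7647]), np.float64(75.0), np.float64(102.0)) (array([396.9167, 229.2083]), np.float64(45.0), np.float64(77.0))
9 (array([278.4203, 309.1731]), np.float64(75.0), np.float64(146.0)) (array([396.965 , 229.4097]), np.float64(45.0), np.float64(104.0))
(array([ 0.4424, -0.3225,  0.1401,  0.001 ,  0.008 ]), 103, np.float64(0.6565627034260076)) (array([ 0.4417, -0.3196,  0.14  ,  0.0619,  0.0469]), 68, np.float64(0.3647709557404721))
```

```bash
python3 -c "
from rig import robot
print(robot.sign_off())"
```

```text
the job is handed in; nothing more can be done
None
```

I stacked all three lids knob down on the trivet and handed the job in at about 39 s on the robot's clock; sign-off returned no verdict. By camera the large lid is about 3 mm off the trivet's centre, the middle about 1 mm off the large, and the small about 8 mm off the middle (limit 12 mm). All look level and fully seated, and I did not re-measure the bystanders at the end.

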